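# Pack out a microscope specimen clamp and hold it tight

## Task

Take brass packing plates from the white rack one at a time and stand them upright in the gap of the specimen clamp, between the specimen and the red pusher, until pressing the pusher towards the specimen squeezes the packing tight; how many are needed depends on how far away the back stop has been set. Then keep the pusher pressed so that specimen and plates are firmly squeezed, and finish while still holding it like that. Use no more plates than it takes, leave the others standing in the rack, and do not disturb the tin, the tape dispenser or the clock.

Things in the scene. Friction and masses are not known exactly. Their poses are not given: they have to be found in the camera images.
- clamp: specimen clamp fixed to the bench: grey base plate 150 x 64 x 10 mm. Origin at the centre of its underside; its +x runs from the pusher to the back stop, the direction in which the pusher closes. The gap's floor is the base's flat top, 10 mm above the origin; the gap is open at the top and at both sides (its y)
- pusher: red pusher block, 8 mm thick (x), 30 wide (y), top 45.5 above the bench. Origin: foot of its face towards the gap, on the base top, mid-width; the block lies on its -x side. Rests at x = -25 mm in the clamp's frame; slides 16 mm along clamp +x to a hard stop; a spring (1.5 N, 3 N at full travel) drives it back. Push its outer face, or pinch it with the back stop; room is free there
- backstop: rigid back stop on the clamp base, place differs each time (open gap from specimen to resting pusher 17 to 29.5 mm). Origin: foot of the copper-coloured specimen's face towards the pusher, on the base top, mid-width; x as the clamp's. Specimen 12 mm (x), 30 wide, 33 high; behind it an aluminium wall 8 thick, 34 wide, 35 high: outer back face 20 mm along +x, top 45 mm above bench
- rack: white plate rack fixed to the bench, 150 x 56 x 20 mm, with four slots 36 mm apart along its x (at -54, -18, 18 and 54 mm); slot floors 8 mm above its origin, which is the centre of its underside; the ribs reach 20 mm above the bench, slots are 10 mm wide
- plate0: loose brass packing plate, 8 mm thick (its x), upright: lower part 40 mm wide (y) and 36 high, on it, centred, a grip tab 24 wide (y) and 24 high; 60 mm high in all, 60 to 120 g. Origin: centre of its underside, z up. All four are alike; each starts standing in its own slot of the rack, its x along the rack's x
- plate1: loose brass packing plate, 8 mm thick (its x), upright: lower part 40 mm wide (y) and 36 high, on it, centred, a grip tab 24 wide (y) and 24 high; 60 mm high in all, 60 to 120 g. Origin: centre of its underside, z up. All four are alike; each starts standing in its own slot of the rack, its x along the rack's x
- plate2: loose brass packing plate, 8 mm thick (its x), upright: lower part 40 mm wide (y) and 36 high, on it, centred, a grip tab 24 wide (y) and 24 high; 60 mm high in all, 60 to 120 g. Origin: centre of its underside, z up. All four are alike; each starts standing in its own slot of the rack, its x along the rack's x
- plate3: loose brass packing plate, 8 mm thick (its x), upright: lower part 40 mm wide (y) and 36 high, on it, centred, a grip tab 24 wide (y) and 24 high; 60 mm high in all, 60 to 120 g. Origin: centre of its underside, z up. All four are alike; each starts standing in its own slot of the rack, its x along the rack's x
- tin: bystander: flat round blue tin, 83 mm across, 27 mm high; origin under its centre
- dispenser: bystander: grey tape dispenser, 60 x 150 mm, 102 mm high; origin under its centre
- clock: bystander: small desk clock, 35 x 100 mm, 79 mm high; origin under its centre
Not all that is in view belongs to the job. Leave any blue or green look-alike of the plate1 alone.

How it is judged:
By the outcome, as a careful person would: the job done as asked, in the order asked, and still so for the second after the job is handed in, while the arm keeps its last pose, push and grip.
It also fails if it takes over 72 s, if anything falls off the work surface, if the arm or the gripper's body presses on something with over 40 N, if the wrist force passes 120 N, or if a joint passes its speed limit or range.

## Robot

A 6-joint arm with a two-finger parallel gripper is mounted at the origin on the work surface. World frame = base frame: x ahead of the robot, y to its left, z up, the work surface at z = 0. Lengths are in mm, angles in rad, forces in N, time in s.
With the tool pointing down it reaches from about 300 to 775 mm from the base axis. Payload 14.6 kg.
Tool frame: the origin (TCP) lies on the centre line of the jaws, within the pads' length; the fingertips stand 19 mm ahead of it and the grasp point (between the pads) is the TCP (bot.tip_reach is the distance from the TCP to the fingertips, in mm); y points along the fingers, x is the direction in which the jaws open and shut, and the axes are right-handed (so a half turn about y gives the same grasp; the last joint's range is limited). The gripper opens to 85 mm and grips with 20 to 120 N. Pads are 22 mm wide; open, the fingers measure 114 mm over their backs; the gripper's body (76 mm by 85 mm) begins 54 mm behind the grasp point. The pads swing forward as they close: fully open they stand 13 mm farther back than shut.
Start: joints at [-1.31, 0.3, 1.521, -0, 1.321, -0.067], TCP at [177.071, -520.707, 250.281] pointing down, gripper open.
Joint ranges: [-3.03, 3.03], [-0.79, 2.21], [0.23, 2.52], [-1.04, 4.18], [0, 3.07], [-2.55, 2.55]. Speed limits (rad/s): [2.22, 2.22, 2.57, 3.14, 3.14, 3.14].

## Interface

Orientations are given as a unit quaternion [w, x, y, z].
In Python, from rig import bot gives the robot as it stands. Calls block until the motion is done:
- bot.move_to(position, orientation): joint-space move of the TCP to a pose.
- bot.servo_line(position, attitude=None, speed=150, until_force=None): straight line of the TCP; attitude=None keeps the orientation; speed is the mean speed in mm/s. With until_force (N) it stops when the force on the tool has changed by that much, and returns True; else False.
- bot.move_joints(angles): joint-space move.
- bot.move_gripper(opening, grip_force=None): finger opening in mm; grip_force is the grip in N (None keeps the last); returns when the fingers have stopped.
- bot.dwell(seconds).
- bot.ik(position, orientation): joint angles nearest the present ones, or None.
- bot.read_state(): the state.
- bot.read_camera(name): name is "side" or "top"; returns a dict with "image" (384x512x3 uint8, blue, green, red), "depth" (384x512 float32, mm along the optical axis (not along the pixel's ray), 0 where there is no reading), "fovy" (degrees; the focal length in pixels is half the picture's height over the tangent of half this angle, whatever the lens; pixels are square), "cx", "cy" (the principal point, pixels), "k1" (the pictures are not rectified: a ray, as slopes to the right and down, at radius r is drawn at 1 + k1 r^2 times it, then the intrinsics apply), "eye" and "attitude" of the camera in the world. Camera axes: x right, y down, z forward; pixel columns grow to the right and rows downward; lengths in mm; the calibration is good to about 2 mm. A picture is of the moment at which its call begins.
A pose or a line that the arm cannot do raises bot.MotionError and nothing moves.
- bot.finish_job(): hands the job in, once; it reports no verdict.
The state is a dict: "clock": time; "joint_positions": joint angles; "qvel": joint speeds; "effort": joint torques, N m; "ee_pos": TCP position; "tool_rot": TCP orientation; "ft_force": force on the tool from outside, world axes, zero at the start; "moment": the same for the moment, N m; "grip_width": finger opening in mm.
Only numpy, scipy, OpenCV 4.12 (cv2) and the standard library are available. Lean on these libraries where they do the work, as an engineer would, in place of code of your own. Each camera call takes 0.05 s, during which the arm holds its last target. There are 200 camera calls.

## Working session

There is one attempt and no reset: what is moved stays moved. The work goes in short steps, each a Python script; the robot and the scene stay as the last script left them, time stands still between calls to the robot, and variables do not carry over. Pictures are saved under pics/ and viewed, about 8 in all and at most 12, crops included, and the job is handed in when it is done.

```bash
ls; mkdir -p pics; python3 - <<'E'
from rig import bot
import cv2,numpy as np,pickle
for n in("top","side"):
    c=bot.read_camera(n); pickle.dump(c,open(f"pics/{n}0.pkl","wb")); cv2.imwrite(f"pics/{n}0.png",c["image"])
    print({k:v for k,v in c.items() if k not in("image","depth")})
E
```

```text
pics
{'fovy': 44.409295836694, 'cx': 251.432806884587, 'cy': 194.61710100385443, 'k1': -0.17592038530891915, 'eye': array([ 441.33316304,   -3.62651731, 1362.78063226]), 'attitude': array([ 0.04086354, -0.69636162,  0.71498963, -0.04690937])}
{'fovy': 53.56161397412107, 'cx': 251.34133382929315, 'cy': 195.71642281548168, 'k1': -0.09780264154343751, 'eye': array([214.36886662, 765.4262544 , 620.85639841]), 'attitude': array([ 0.11378628, -0.20162521,  0.85574798, -0.46270439])}
```

View pics/top0.png

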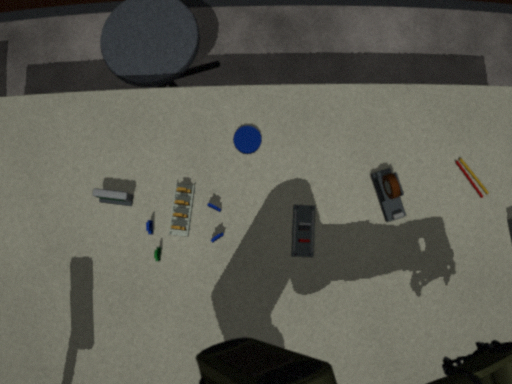

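View pics/side0.png

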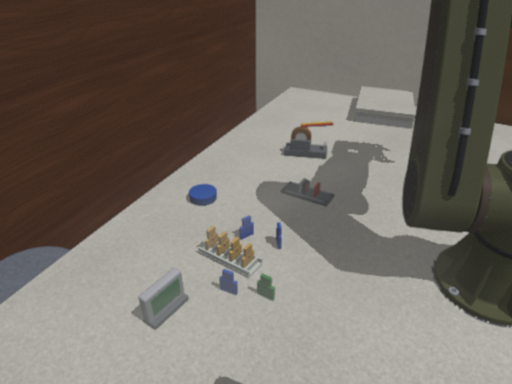

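```bash
cat >h.py <<'E'
import numpy as np,cv2,pickle
from scipy.spatial.transform import Rotation as R
def q2R(q): return R.from_quat(np.roll(q,-1))
def cloud(c):
    h,w=c["depth"].shape; f=h/2/np.tan(np.radians(c["fovy"]/2))
    K=np.array([[f,0,c["cx"]],[0,f,c["cy"]],[0,0,1]])
    u,v=np.meshgrid(np.arange(w),np.arange(h))
    s=cv2.undistortPoints(np.stack([u,v],-1).reshape(-1,1,2).astype(float),K,np.array([c["k1"],0,0,0.]))[:,0]
    d=c["depth"].reshape(-1,1)
    P=q2R(c["attitude"]).apply(np.hstack([s*d,d]))+c["eye"]
    return P.reshape(h,w,3)
E
python3 - <<'E'
from h import *
import sys
T=pickle.load(open("pics/top0.pkl","rb"));S=pickle.load(open("pics/side0.pkl","rb"))
boxes={"top":{"rack":(160,170,205,245),"clamp":(282,196,326,264)},"side":{"rack":(190,220,270,280),"clamp":(275,170,340,210)}}
for n,c in(("top",T),("side",S)):
    P=cloud(c); print(n,"bench z",np.median(P[190:260,225:290,2]) )
    row=[]
    for k,(x0,y0,x1,y1) in boxes[n].items():
        crop=cv2.resize(c["image"][y0:y1,x0:x1],None,fx=6,fy=6,interpolation=cv2.INTER_CUBIC)
        crop=cv2.convertScaleAbs(crop,alpha=1.6); row.append(crop)
        Q=P[y0:y1,x0:x1].reshape(-1,3); col=c["image"][y0:y1,x0:x1].reshape(-1,3).astype(int)
        print(k,"z hist",np.histogram(Q[:,2],bins=[-5,3,7,13,17,23,30,40,50,60,66,72,80])[0])
        for lo,hi in((6,13),(15,24),(40,50),(60,74)):
            m=(Q[:,2]>lo)&(Q[:,2]<hi)
            if m.sum()>5:
                print(k,lo,hi,m.sum(),Q[m].mean(0).round(1),cv2.minAreaRect(Q[m,:2].astype(np.float32)))
        brass=(col[:,2]-col[:,0]>40)&(col[:,1]-col[:,0]>15)&(Q[:,2]>55)
        if k=="rack":
            m=np.zeros(Q.shape[0],np.uint8);m[brass]=1
            nl,lab=cv2.connectedComponents(m.reshape(y1-y0,x1-x0))
            for i in range(1,nl):
                q=Q[lab.ravel()==i]; print(" brass",len(q),q.mean(0).round(1),cv2.minAreaRect(q[:,:2].astype(np.float32)))
    H=max(r.shape[0] for r in row)
    cv2.imwrite(f"pics/crop_{n}.png",np.hstack([cv2.copyMakeBorder(r,0,H-r.shape[0],0,6,0) for r in row]))
a,b=[cv2.imread(f"pics/crop_{n}.png") for n in("top","side")]
W=max(a.shape[1],b.shape[1]); o=np.vstack([cv2.copyMakeBorder(r,0,0,0,W-r.shape[1],0) for r in(a,b)])
s=min(800/o.shape[1],600/o.shape[0]);cv2.imwrite("pics/crops.png",cv2.resize(o,None,fx=s,fy=s)); print(o.shape,s)
E
```

```text
top bench z -0.4251609338822391
rack z hist [1960  381  223   87  301   56   22   62   17   27   79    4]
rack 6 13 289 [571.2 185.6   8.7] ((576.2215576171875, 186.05789184570312), (119.8255844116211, 207.6188507080078), 88.68241882324219)
rack 15 24 376 [568.3 186.1  19.5] ((571.6038818359375, 186.69300842285156), (56.7283935546875, 149.04502868652344), 81.58984375)
rack 40 50 62 [571.5 182.   44.5] ((571.8240356445312, 185.9812774658203), (40.49189376831055, 116.30760192871094), 80.80117797851562)
rack 60 74 109 [573.9 185.7  67.4] ((572.2389526367188, 186.4257049560547), (24.27814292907715, 116.71846771240234), 81.38192749023438)
 brass 30 [625.3 177.9  66.9] ((625.5899047851562, 177.96966552734375), (24.090742111206055, 8.10321044921875), 85.38056182861328)
 brass 31 [589.3 182.4  66.1] ((589.7689819335938, 183.8099365234375), (24.223567962646484, 7.612631320953369), 82.10514068603516)
 brass 28 [553.7 187.8  66.3] ((554.1880493164062, 188.35275268554688), (22.683616638183594, 7.824905872344971), 81.268310546875)
 brass 25 [518.1 193.9  67.8] ((518.0877075195312, 194.43045043945
[... 1649 characters left out ...]
82812, 195.59945678710938), (22.212011337280273, 9.176712036132812), 82.40084075927734)
 brass 1 [214.4 765.4 620.9] ((214.36886596679688, 765.42626953125), (0.0, 0.0), 0.0)
clamp z hist [1824   77  484   17   30   34   51   70    0    0    0    0]
clamp 6 13 498 [ 498.5 -157.2    9.7] ((501.5422058105469, -162.60433959960938), (66.62995147705078, 150.94464111328125), 86.71382141113281)
clamp 15 24 39 [ 494.5 -154.2   19.9] ((495.20721435546875, -159.57191467285156), (26.816650390625, 55.208656311035156), 86.51840209960938)
clamp 40 50 70 [ 499.4 -161.9   43.7] ((495.65087890625, -164.13214111328125), (33.72809600830078, 55.48598098754883), 83.97832489013672)
(810, 882, 3) 0.7407407407407407
```

View pics/crops.png

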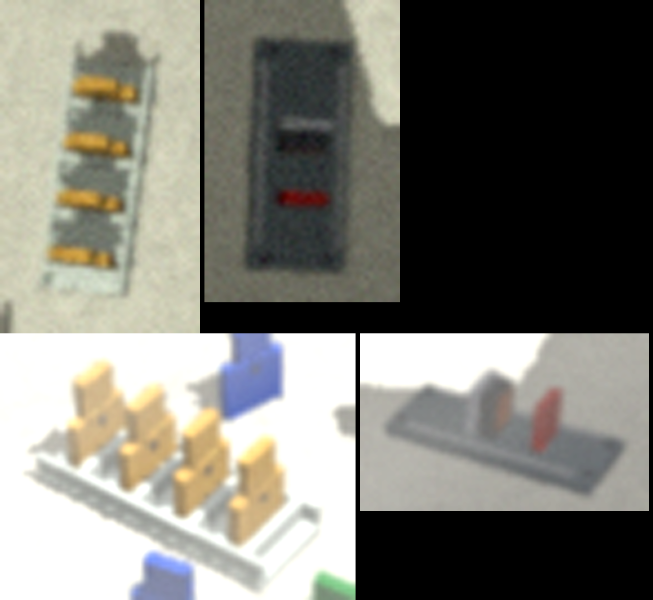

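```bash
python3 - <<'E'
from h import *
from rig import bot
T=pickle.load(open("pics/top0.pkl","rb"));S=pickle.load(open("pics/side0.pkl","rb"))
b=np.radians(-3.6); ax=np.array([np.cos(b),np.sin(b)]); ay=np.array([-ax[1],ax[0]])
for n,c,(x0,y0,x1,y1) in(("top",T,(282,196,326,264)),("side",S,(270,165,345,212))):
    P=cloud(c)[y0:y1,x0:x1].reshape(-1,3); col=c["image"][y0:y1,x0:x1].reshape(-1,3).astype(int)
    pr=np.c_[P[:,:2]@ax,P[:,:2]@ay,P[:,2]]
    base=(pr[:,2]>6.5)&(pr[:,2]<13); u=pr[base]
    print(n,"base x pct",np.percentile(u[:,0],[1,5,50,95,99]).round(1),"y",np.percentile(u[:,1],[1,5,50,95,99]).round(1))
    hi=pr[:,2]>38; red=hi&(col[:,2]>1.6*col[:,1])&(col[:,2]>1.6*col[:,0])
    print(" hist",[(int(e),int(k)) for k,e in zip(*np.histogram(pr[hi,0],bins=np.arange(455,560,2))) if k])
    print(" red",red.sum(),pr[red].mean(0).round(1),pr[red,0].min().round(1),pr[red,0].max().round(1))
    w=hi&~red&(pr[:,0]>pr[red,0].max()+6); print(" rest",pr[w].mean(0).round(1),pr[w,0].min().round(1),pr[w,0].max().round(1), "z>44:",pr[w&(pr[:,2]>44),:].mean(0).round(1))
s=bot.read_state(); print(s["tool_rot"],q2R(s["tool_rot"]).as_matrix().round(2).tolist(),s["clock"],s["grip_width"],bot.tip_reach)
E
```

```text
top base x pct [437.7 442.  507.6 580.4 586. ] y [-164.8 -162.  -132.4 -102.3 -100.7]
 hist [(479, 11), (481, 7), (483, 4), (485, 11), (513, 9), (515, 6), (517, 4), (519, 11), (521, 10), (523, 3), (525, 8), (527, 13), (529, 7), (531, 7), (533, 4)]
 red 32 [ 482.8 -130.5   44.5] 479.8 486.2
 rest [ 523.7 -132.    42.8] 513.5 533.8 z>44: [ 526.4 -132.3   45.8]
side base x pct [437.2 441.6 503.6 579.  584.9] y [-161.7 -158.3 -123.3 -100.3  -98.6]
 hist [(475, 1), (477, 10), (479, 6), (481, 4), (483, 5), (485, 1), (511, 5), (513, 5), (515, 3), (517, 6), (519, 2), (521, 6), (523, 8), (525, 3), (527, 7), (529, 6), (531, 2)]<stdin>:12: RuntimeWarning: Mean of empty slice.
  ret = um.true_divide(
Traceback (most recent call last):
ValueError: zero-size array to reduction operation minimum which has no identity
```

```bash
cat >>h.py <<'E'
from rig import bot
A=np.radians(-8.5); B=np.radians(-3.6)
def quat(ang):  # jaws open along world angle ang, fingers down; the sign with the smaller wrist angle
    best=None
    for a in(ang,ang+np.pi):
        x=np.array([np.cos(a),np.sin(a),0]);y=np.array([0,0,-1.])
        q=np.roll(R.from_matrix(np.c_[x,y,np.cross(x,y)]).as_quat(),1)
        j=bot.ik([505,20,170],q)
        if j is not None and (best is None or abs(j[5])<best[0]): best=(abs(j[5]),q,j)
    return best[1]
def clampw(x,y=-131.7): return np.array([x*np.cos(B)-y*np.sin(B),x*np.sin(B)+y*np.cos(B)])
def rackw(s,n=0): return np.array([571.8+s*np.cos(A)-n*np.sin(A),186.5+s*np.sin(A)+n*np.cos(A)])
def st(t=""):
    s=bot.read_state();print(t,"t%.1f"%s["clock"],"w%.2f"%s["grip_width"],np.round(s["ee_pos"],1),"F",np.round(s["ft_force"],1));return s
def snap(n,name,box,f):
    x0,y0,x1,y1=box;c=bot.read_camera(n);pickle.dump(c,open(f"pics/{name}.pkl","wb"))
    cv2.imwrite(f"pics/{name}.png",cv2.convertScaleAbs(cv2.resize(c["image"][y0:y1,x0:x1],None,fx=f,fy=f,interpolation=cv2.INTER_CUBIC),alpha=1.4));return c
def pick(s,off=0,z=66):
    q=quat(A+np.pi/2);p=rackw(s+off)
    bot.move_gripper(40)
    bot.move_to([*p,125],q)
    hit=bot.servo_line([*p,z],speed=80,until_force=8); st(f"down hit={hit}")
    bot.move_gripper(20,grip_force=50); st("gripped")
    bot.servo_line([*p,165],speed=150); st("lifted")
E
python3 - <<'E'
from h import *
st("start"); pick(-54,-2); snap("side","pick1",(180,190,290,290),6)
E
```

```text
start t0.1 w84.99 [ 177.  -520.5  249.8] F [ 0.4 -0.4 -0.1]
down hit=False t4.3 w39.79 [516.7 194.9  66.4] F [0.  0.1 1.2]
gripped t4.6 w22.50 [516.8 194.8  66.7] F [-0.  -0.8  4.6]
lifted t5.4 w22.56 [516.  194.6 164. ] F [-0.4  0.3 -1.2]
```

View pics/pick1.png

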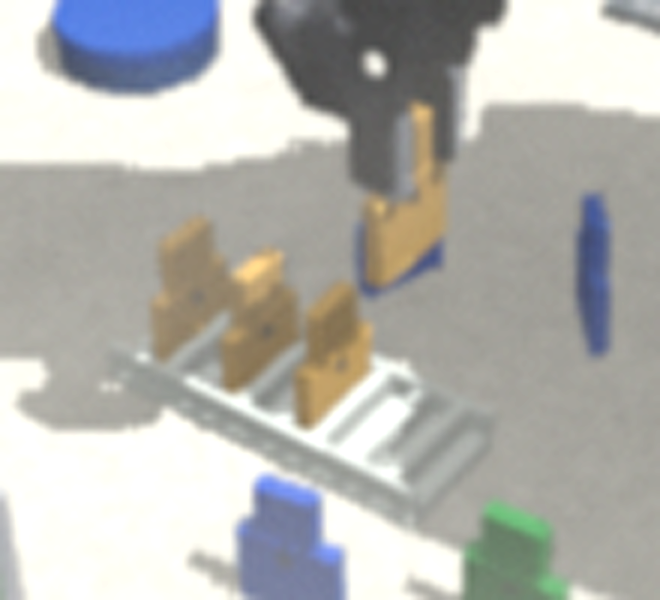

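```bash
cat >>h.py <<'E'
def place(x,z=67.5):
    q=quat(B+np.pi/2);p=clampw(x)
    bot.move_to([*p,165],q)
    bot.servo_line([*p,85],speed=120); st("above")
    hit=bot.servo_line([*p,z],speed=40,until_force=5); st(f"seated hit={hit}")
    bot.move_gripper(44); st("released")
    bot.servo_line([*p,145],speed=150)
E
python3 - <<'E'
from h import *
place(504.5); st(); snap("side","place1",(255,150,355,220),6)
c=snap("top","place1t",(282,196,326,264),8)
E
```

```text
above t7.6 w22.62 [ 495.6 -163.1   85.6] F [ 1.3 -0.5 -0.2]
seated hit=True t8.1 w22.41 [ 495.5 -163.3   68.6] F [-0.9 -0.   8.7]
released t8.4 w44.02 [ 494.9 -163.    68. ] F [-0.1 -0.1 -1. ]
 t9.1 w44.02 [ 494.9 -163.   144.2] F [ 0.2  0.  -0.1]
```

View pics/place1.png

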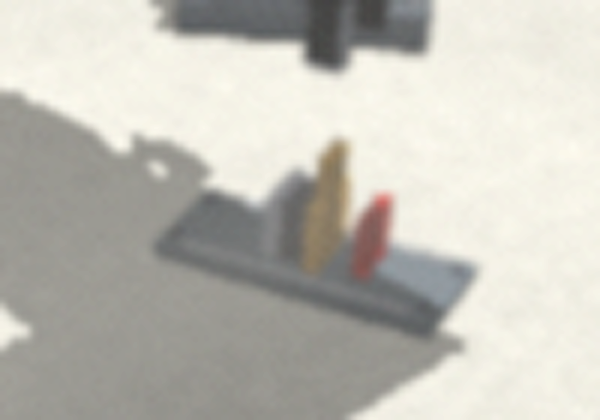

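```bash
cat >>h.py <<'E'
def pinch(xc,zc=34):
    q=quat(B)
    bot.move_gripper(80)
    bot.move_to([*clampw(505.4),150],q)
    print("hit",bot.servo_line([*clampw(505.4),zc],speed=100,until_force=8)); st("down")
    bot.move_gripper(62,grip_force=20)
    bot.servo_line([*clampw(xc),zc],speed=40,until_force=12)
    bot.move_gripper(48); st("near")
def unpinch(zc=34):
    bot.move_gripper(62); bot.servo_line([*clampw(505.4),zc],speed=60); bot.move_gripper(80)
    bot.servo_line([*clampw(505.4),150],speed=150); st("out")
E
python3 - <<'E'
from h import *
pinch(513.7)
bot.move_gripper(30,grip_force=20); s=st("pinched 20N")
print("force along clamp x",np.dot(s["ft_force"][:2],[np.cos(B),np.sin(B)]),s["moment"])
snap("side","pin1",(230,100,370,220),5)
E
```

```text
hit False
down t12.3 w80.02 [ 496.5 -163.3   34.6] F [ 0.1  0.5 -0.7]
near t13.3 w48.04 [ 504.3 -163.6   34. ] F [-1.9  0.3  1.6]
pinched 20N t13.5 w37.94 [ 505.1 -163.8   34.3] F [ 6.2  1.8 -1. ]
force along clamp x 6.084568565405531 [ 0.09353235 -0.43805496 -0.23445515]
```

View pics/pin1.png

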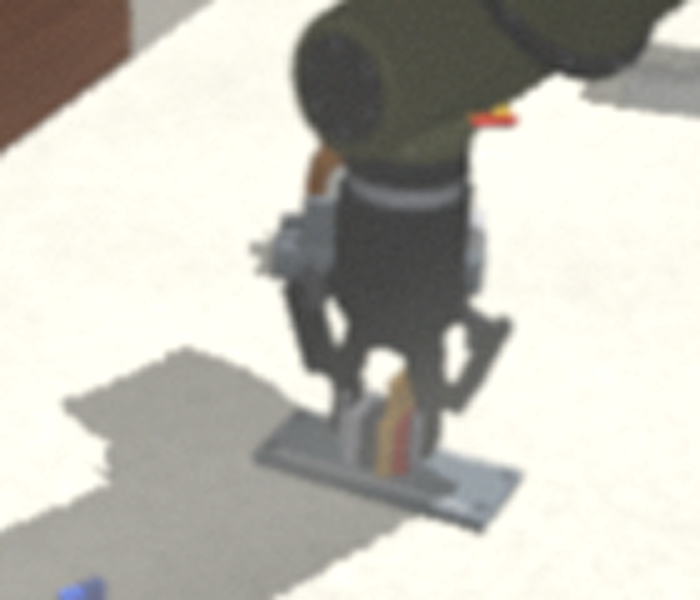

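```bash
python3 - <<'E'
from h import *
unpinch(); pick(-18,-4); 
c=snap("side","pl2",(240,130,360,220),6)
q=quat(B+np.pi/2);p=clampw(491.2)
bot.move_to([*p,165],q); bot.servo_line([*p,92],speed=120); st("above"); snap("side","above2",(240,130,360,220),6)
E
```

```text
out t15.5 w80.19 [ 495.7 -163.   149.1] F [ 0.3 -0.  -0.1]
down hit=False t18.2 w39.99 [550.3 189.9  66.4] F [ 0.5 -0.4  0.3]
gripped t18.4 w22.75 [550.4 189.9  66.6] F [ 0.6 -0.2  2.5]
lifted t19.3 w22.46 [549.6 189.6 163.9] F [-0.8  0.5 -1.5]
above t21.4 w22.54 [ 482.4 -162.3   92.6] F [-0.4  0.1 -0.6]
```

View pics/above2.png

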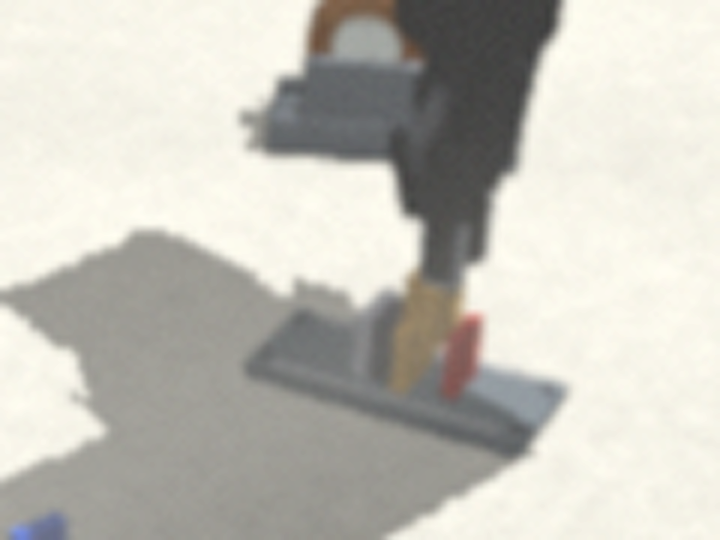

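```bash
python3 - <<'E'
from h import *
p=clampw(491.2)
print(bot.servo_line([*p,67.5],speed=40,until_force=5)); st("seated")
E
```

```text
True
seated t22.0 w22.62 [ 481.8 -162.3   68.6] F [-1.3 -1.   6.7]
```

Seated at the expected height (68.6, same as the first plate).

```bash
python3 - <<'E'
from h import *
p=clampw(491.2)
bot.move_gripper(44); bot.servo_line([*p,145],speed=150); st("up")
a=bot.read_camera("side")["image"][150:220,255:355]; b=bot.read_camera("top")["image"][196:264,282:326]
f=lambda i,k:cv2.convertScaleAbs(cv2.resize(i,None,fx=k,fy=k,interpolation=cv2.INTER_CUBIC),alpha=1.4)
a=f(a,5);b=f(b,5);H=max(len(a),len(b))
cv2.imwrite("pics/two.png",np.hstack([cv2.copyMakeBorder(i,0,H-len(i),0,0,0) for i in(a,b)]))
E
```

```text
up t23.0 w44.17 [ 481.6 -162.1  144.2] F [ 0.6  0.4 -0.8]
```

View pics/two.png

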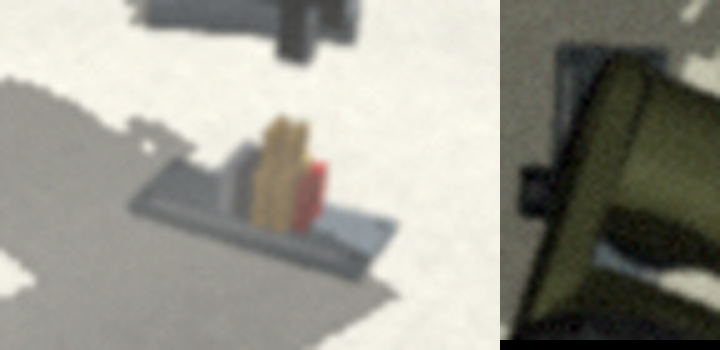

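```bash
python3 - <<'E'
from h import *
pinch(511.9)
u=np.array([np.cos(B),np.sin(B)])
for g in(20,40,60):
    bot.move_gripper(30,grip_force=g); bot.dwell(.4); s=st(f"grip {g}")
    print(" Fx %.1f"%(s["ft_force"][:2]@u),"centre %.2f"%(s["ee_pos"][:2]@u),np.round(s["moment"],2))
snap("side","fin",(170,120,370,290),4)
E
```

```text
hit False
down t26.3 w80.22 [ 496.4 -163.3   34.6] F [-0.3 -0.1  0.5]
near t27.2 w48.02 [ 502.4 -163.5   34. ] F [-4.   1.4  1.5]
grip 20 t27.8 w43.78 [ 502.3 -163.5   34.1] F [-5.7  1.5  4.9]
 Fx -5.8 centre 511.59 [ 0.15  0.96 -0.25]
grip 40 t28.5 w43.42 [ 502.3 -163.5   34.2] F [-5.9  0.4  5.2]
 Fx -5.9 centre 511.61 [ 0.16  1.04 -0.32]
grip 60 t29.1 w42.92 [ 502.4 -163.5   34.3] F [-5.8  1.4  7.7]
 Fx -5.9 centre 511.65 [ 0.18  1.17 -0.36]
```

View pics/fin.png

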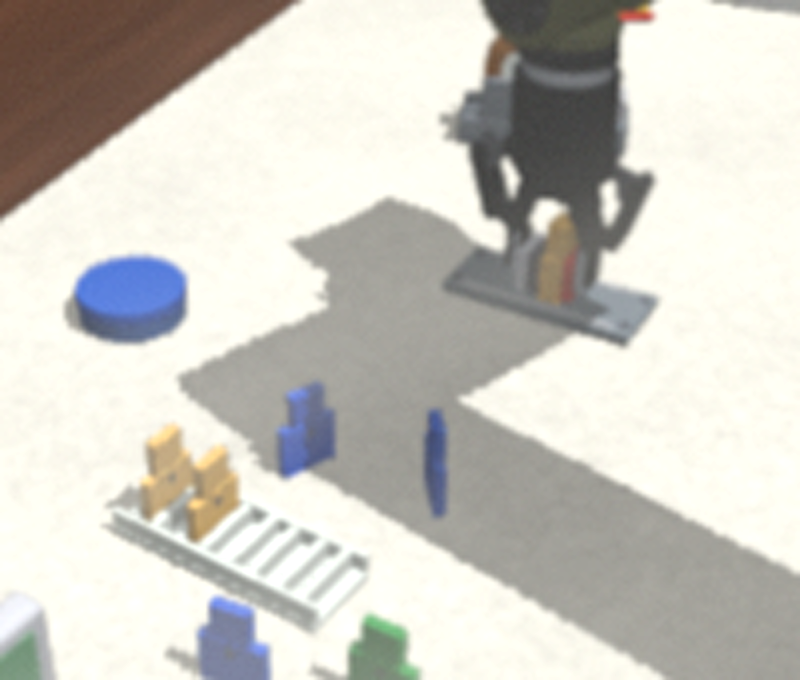

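```bash
python3 - <<'E'
from h import *
st("before"); bot.finish_job()
E
```

```text
before t29.1 w43.19 [ 502.4 -163.5   34.3] F [-6.3  1.4  7.4]
the job is handed in; nothing more can be done
```

I stood two brass plates in the clamp gap. The job was handed in at about 29 s with the gripper still pinching the pusher against the back stop at 60 N.

- **Number of plates:** With one plate in, a 20 N test pinch closed to 37.9 mm. Tight on one plate would be 36 mm, so the pusher was at its hard stop and the gap was about 26 mm. That called for a second plate.
- **Tightness:** With two plates the pinch stopped at 43.8 mm at 20 N, against 44 mm expected. It gave less than 1 mm more when I raised the grip to 60 N.
- **Surroundings:** In the last picture the other two plates stand in the rack. The tin and the blue and green look-alikes look untouched. The dispenser and most of the clock are outside that crop, and I did not check them at the end.
- **Disagreements:** The top and side cameras differed by about 2 mm on the clamp's position. A sideways force of about 6 N remains on the wrist because the pinch is slightly off centre; this is well under the limits.

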